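# Put the sharpening stone away in its fitted tray

### The job

Take the two-tone sharpening stone out of the sloped rest by its free end, lay it flat on the open bench and let go, then take it again by its middle and lower it fully home into the dark fitted tray, white side up. Set it down both times rather than dropping it, let go of it at the end, and leave the other tools on the bench where they are.

Things in the scene. Friction and masses are not known exactly. Their poses are not given: they have to be found in the camera images.
- stone: The sharpening stone: rigid slab 150 x 50 x 25 mm, about 0.4 kg, one face white (fine), the other dark grey (coarse). Origin: centre of its dark face. x along its 150 mm length, y across its 50 mm width, z out of the white face. At the start it lies in the sloped rest, white face up, its x axis pointing up the slope to its free upper end.
- rest: Sloped wooden rest, fixed: base 160 x 90 x 12 mm, on it a 40 mm wide board that slopes up at 35 degrees towards the rest's +x, away from the robot, with a ledge at its foot. The stone lies on it, 2 mm play each side, its free end 115 to 140 mm above the bench. Origin: centre of the base's underside, z up. The bench midway between rest and tray is clear for 170 x 160 mm (x by y).
- rest_cheeks (a point): Upper end of the rest's two side cheeks, midway between them, at the level of the stone's dark face. From here down the slope the cheeks (8 mm thick, 54 mm apart, rising 3 mm above the stone's white face) hide the stone's lower 95 mm; only its upper 55 mm can be gripped, across the 50 mm width. The stone lifts out freely at right angles to the slope.
- tray: Fitted dark wooden tray, fixed: base 215 x 69 x 10 mm with two brass screws, on it walls 8 mm thick, their top 36 mm above the bench, around a pocket 153 x 53 mm, 26 mm deep: 1.5 mm play each side of the stone, whose upper face ends 1 mm below the walls. Origin: centre of the underside, x along the length, z up. Open above; the stone fits either way round.
- tray_floor (a point): Centre of the tray's pocket floor, 10 mm above the bench, axes as the tray. Beside it, in the middle of each long wall, a finger gap 52 mm wide goes down to this level: the stone can be let in only when gripped across its middle, one finger in each gap.
- gouge_wide: Bystander, loose, leave alone: gouge lying far side of the bench: yellow wooden handle 125 mm, steel blade about 100 mm; 30 mm thick. Origin at its underside.
- gouge_narrow: Bystander, loose, leave alone: a slimmer gouge on the right-hand side of the bench, about 210 mm long. Origin at its underside.
- skew_chisel: Bystander, loose, leave alone: a chisel lying on the right-hand side of the bench, nearer the robot, about 220 mm long, 30 mm thick. Origin at its underside.
- mallet: Bystander, loose, leave alone: carver's round mallet standing on its head on the left: head 96 mm diameter, 228 mm tall. Origin at its underside.
- glue: Bystander, loose, leave alone: yellow glue bottle with red cap standing on the left, 60 mm diameter, 150 mm tall. Origin at its underside.
- slip_stone: Bystander, loose, leave alone: small grey-green slip stone 100 x 40 x 12 mm, lying at the far side; not the stone to put away. Origin at its underside.
- leaf: Bystander, loose, leave alone: carved leaf blank of pale wood, about 110 mm across, 35 mm thick, at the far side. Origin at its underside.

How it is judged:
By the outcome, as a careful person would: the job done as asked, in the order asked, and still so for the second after the job is handed in, with the robot touching nothing.
It also fails if it takes over 67 s, if anything falls off the work surface, if the arm or the gripper's body presses on something with over 40 N, if the wrist force passes 120 N, or if a joint passes its speed limit or range.

### The arm

A 7-joint arm with a two-finger parallel gripper is mounted at the origin on the work surface. World frame = base frame: x ahead of the robot, y to its left, z up, the work surface at z = 0. Lengths are in m, angles in rad, forces in N, time in s.
With the tool pointing down it reaches from about 0.4 to 0.875 m from the base axis. Payload 4.4 kg.
Tool frame: the origin (TCP) lies on the centre line of the jaws, within the pads' length; the fingertips stand 17 mm ahead of it and the grasp point (between the pads) lies 2 mm behind it; z points along the fingers, y is the line along which they close (so a half turn about z gives the same grasp; the last joint's range is limited). The gripper opens to 85 mm and grips with 20 to 120 N. Pads are 22 mm wide; open, the fingers measure 114 mm over their backs; the gripper's body (76 mm by 85 mm) begins 54 mm behind the grasp point. The pads swing forward as they close: fully open they stand 13 mm farther back than shut.
Start: joints at [1.244, 0.628, 0.038, 1.517, -0.027, 0.996, -0.02], TCP at [0.168, -0.628, 0.248] pointing down, gripper open.
Joint ranges: [-3.06, 3.06], [-0.37, 2.12], [-1.25, 1.32], [0.18, 2.47], [-1.1, 4.24], [0.23, 1.98], [-2.94, 2.94]. Speed limits (rad/s): [2.57, 2.57, 3.14, 3.14, 3.14, 3.14, 3.14].

### API

Orientations are given as a rotation vector (axis times angle).
In Python, from rig import move_to, movel, move_j, set_gripper, dwell, inverse_kinematics, sense, camera, Unreachable, job_done, recognise, trace, tip_of gives the robot as it stands. Calls block until the motion is done:
- move_to(position, orientation): joint-space move of the TCP to a pose.
- movel(position, rotation=None, feed=0.15): straight line of the TCP; rotation=None keeps the orientation; feed is the mean speed in m/s.
- move_j(angles): joint-space move.
- set_gripper(opening, f_grip=None): finger opening in m; f_grip is the grip in N (None keeps the last); returns when the fingers have stopped.
- dwell(seconds).
- inverse_kinematics(position, orientation): joint angles nearest the present ones, or None.
- sense(): the state.
- camera(name): name is "side" or "top" or "wrist"; returns a dict with "image" (384x512x3 uint8, red, green, blue), "depth" (384x512 float32, m along the optical axis (not along the pixel's ray), 0 where there is no reading), "fx", "fy", "cx", "cy" (pixels), "view" (4x4, takes a point from world to camera coordinates); the wrist camera has in their place "T_tool_cam" (4x4, takes a point from camera to tool coordinates, whose origin is the TCP and whose axes are the flange's). Camera axes: x right, y up, looking along -z (the intrinsics and any distortion apply to the point x, -y, -z); pixel columns grow to the right and rows downward; lengths in m; the calibration is good to about 2 mm. The wrist camera is an equidistant fisheye: a pixel r from the principal point sees the ray r / f radians off the axis. A picture is of the moment at which its call begins: read the wrist's pose just before it.
A pose or a line that the arm cannot do raises Unreachable and nothing moves.
- job_done(): hands the job in; it is judged then, once.
Trained networks look in a picture, given as the dict that the camera call returned (one of the last four; its "shot" number tells which), for a name from the list of things; names that differ only in an ending like _2 or _b are one class to them, and where a whole thing is asked for, a point or a joint stands for the part that bears it (a point fixed in the world has none). Each returns a list of dicts, best first, with "confidence" (0 to 1); they miss things now and then, are a little off and sometimes report something else, mostly with a low value. They report only what shows in the picture. A call takes as long as a camera call.
- recognise(target, picture): "bbox" ([centre column, centre row, width, height] in pixels, round what is visible of it).
- trace(target, picture): "region" (384x512 bool, what is visible of it) and "bbox" ([centre column, centre row, width, height] in pixels, round what is visible of it).
- tip_of(target, picture): "pixel" ([column, row] in pixels: a listed point, or the origin of a listed thing).
The state is a dict: "time_s": time; "qpos": joint angles; "dq": joint speeds; "joint_efforts": joint torques, N m; "eef_pos": TCP position; "tcp_rot": TCP orientation; "ft_force": force on the tool from outside, world axes, zero at the start; "moment": the same for the moment, N m; "opening": finger opening in m; "grasp_force": force on a finger pad.
Only numpy, scipy, OpenCV 4.12 (cv2) and the standard library are available. Lean on these libraries where they do the work, as an engineer would, in place of code of your own. Each camera call takes 0.05 s, during which the arm holds its last target. There are 200 camera calls.

## Working session

There is one attempt and no reset: what is moved stays moved. The work goes in short steps, each a Python script; the robot and the scene stay as the last script left them, time stands still between calls to the robot, and variables do not carry over. Pictures are saved under pics/ and viewed, at most 10 in all, crops included, and the job is handed in when it is done.

```bash
mkdir -p pics; ls; cat > h.py <<'E'
import numpy as np, cv2
from scipy.spatial.transform import Rotation as R
from rig import *
def pts(c, mask):
    """world points of masked pixels from depth (fixed cameras)"""
    v,u=np.nonzero(mask&(c["depth"]>0)); d=c["depth"][v,u]
    P=np.c_[(u-c["cx"])/c["fx"]*d,-(v-c["cy"])/c["fy"]*d,-d,np.ones(len(d))]
    return (P@np.linalg.inv(c["view"]).T)[:,:3]
def save(n,im): cv2.imwrite(f"pics/{n}.png",im[:,:,::-1])
E
python3 - <<'E'
from h import *
s=sense();print(s)
cs={n:camera(n) for n in("top","side")}
for n,c in cs.items():
    print(n,{k:(v if k not in("image","depth") else None) for k,v in c.items()})
    for t in("stone","rest","tray"):
        for r in trace(t,c)[:1]:
            P=pts(c,r["region"]);print(n,t,r["confidence"],r["bbox"],len(P),np.median(P,0) if len(P) else'',P.min(0) if len(P) else '',P.max(0) if len(P) else '')
    for t in("stone","rest_cheeks","tray_floor","tray","rest"):
        print(n,t,[(r["pixel"],r["confidence"]) for r in tip_of(t,c)[:2]])
save("both",np.vstack([cs["top"]["image"],cs["side"]["image"]])[::1])
save("top",cs["top"]["image"])
save("side",cs["side"]["image"])
import pickle;pickle.dump(cs,open("cs.pkl","wb"))
E
```

```text
pics
rig.py
{'time_s': 0.0, 'qpos': array([ 1.24421646,  0.62937717,  0.03842893,  1.51839871, -0.02702001,
        0.99629385, -0.02001118]), 'dq': array([-0.00043334,  0.00116352, -0.00109591,  0.00062832, -0.00074951,
        0.00012274, -0.00030918]), 'joint_efforts': array([ 5.53073496e-04, -5.63398397e+01,  1.22599371e+00, -1.93441468e+01,
        1.09177668e-02,  1.05963915e-02,  3.13596594e-06]), 'eef_pos': array([ 0.16747469, -0.62742175,  0.24735888]), 'tcp_rot': array([-3.11300095e+00, -4.08200702e-01,  4.05827349e-04]), 'ft_force': array([-0.2407724 , -0.69826984, -0.10833519]), 'moment': array([ 0.07984348,  0.00981992, -0.00227381]), 'grasp_force': 0.0, 'opening': 0.08528129076502028}
top {'image': None, 'depth': None, 'fx': 436.6530712203447, 'fy': 436.6530712203447, 'cx': 253.96209870129329, 'cy': 181.93842924333308, 'view': array([[ 0.02991774, -0.99953885,  0.00519776, -0.01182489],
       [ 0.9982643 ,  0.03014269,  0.05059459, -0.57955084],
       [-0.05072793,  0.00367507,  0.99870575, -1.30346047],
       [ 0.        ,  0.        ,  0.        ,  1.        ]]), '
[... 1094 characters left out ...]
        ,  1.        ]]), 'shot': 2}
side stone 0.81 [317.0, 164.5, 28.7, 41.4] 491 [ 0.49706042 -0.18842611  0.09477688] [ 0.4318828  -0.21807849  0.03890151] [ 0.55591955 -0.16193343  0.1357347 ]
side rest 0.75 [313.4, 178.0, 47.1, 44.2] 989 [ 0.48972354 -0.16209746  0.02072863] [ 0.42551892 -0.32082932 -0.00825263] [ 0.59472288 -0.14238282  0.10688963]
side tray 0.58 [237.6, 245.4, 70.2, 42.1] 1410 [0.50806314 0.19543352 0.01108069] [ 0.40476752  0.14011128 -0.00628744] [0.62216442 0.25395235 0.04231063]
side stone [([315.0, 165.4], 0.64)]
side rest_cheeks [([310.9, 160.6], 0.97)]
side tray_floor [([232.4, 245.4], 0.74)]
side tray [([235.1, 247.9], 0.8)]
side rest [([311.3, 182.8], 0.77)]
```

```bash
python3 - <<'E'
from h import *
import pickle;cs=pickle.load(open("cs.pkl","rb"))
a=cv2.resize(cs["top"]["image"][140:270,140:350],None,fx=3,fy=3)[:300]
b=cs["side"]["image"][100:300]
a=cv2.resize(cs["top"]["image"],(400,300));a2=cv2.resize(cs["top"]["image"][150:260,160:360],(400,220))
b=cv2.resize(cs["side"]["image"],(400,300));b2=cv2.resize(cs["side"]["image"][130:280,190:350],(320,300))
f=lambda x:cv2.copyMakeBorder(x,0,300-x.shape[0],0,400-x.shape[1],cv2.BORDER_CONSTANT)
save("m1",np.vstack([np.hstack([f(a),f(a2)]),np.hstack([f(b),f(b2)])]))
for n,c in cs.items():
    r=trace("stone",c)[0]; m=cv2.erode(r["region"].astype(np.uint8),np.ones((3,3)))>0
    m&=c["image"].min(2)>130
    P=pts(c,m);P=P[(P[:,2]>.03)]
    # robust plane z=ax+by+c
    k=np.ones(len(P),bool)
    for _ in range(6):
        A=np.c_[P,][:, :2];co=np.linalg.lstsq(np.c_[A[k],np.ones(k.sum())],P[k,2],rcond=None)[0]
        e=P[:,2]-np.c_[A,np.ones(len(P))]@co;k=abs(e)<max(.002,2*np.median(abs(e)))
    nn=np.array([-co[0],-co[1],1]);nn/=np.linalg.norm(nn)
    print(n,k.sum(),len(P),"normal",nn,"slope",np.degrees(np.arccos(nn[2])),"az",np.degrees(np.arctan2(-nn[1],-nn[0])),e[k].std())
    Q=P[k];ax=np.cross(np.cross(nn,[0,0,1]),nn);ax=-ax if ax[2]<0 else ax;ax/=np.linalg.norm(ax)
    rect=cv2.minAreaRect((Q@np.c_[[ax,np.cross(nn,ax)]].T).astype(np.float32)*1000)
    print("axis",ax,rect, "centre plane", Q.mean(0))
    for t,(rx) in (("tray",0),("rest",0)):
        P=pts(c,trace(t,c)[0]["region"])
        if t=="tray":
            P=P[(P[:,2]>.028)&(P[:,2]<.045)]; print(t,len(P),np.median(P[:,2]))
        else: P=P[abs(P[:,2]-.012)<.004]
        print(t,len(P),cv2.minAreaRect((P[:,:2]*1000).astype(np.float32)))
E
```

```text
top 583 700 normal [-0.57449117  0.01989039  0.81826907] slope 35.088105968336386 az -1.9829376106082341 0.0017934659544717002
axis [ 0.81777907 -0.02831365  0.5748354 ] ((469.4745788574219, -169.70884704589844), (148.2711639404297, 47.70227813720703), 0.706360399723053) centre plane [ 0.50440433 -0.18773285  0.09557014]
tray 329 0.034738364244805364
tray 329 ((522.92431640625, 197.79931640625), (169.2885284423828, 69.18329620361328), 13.22767448425293)
rest 310 ((528.8120727539062, -160.85614013671875), (74.42416381835938, 174.76292419433594), 62.931419372558594)
side 269 348 normal [-0.56977721 -0.06531191  0.81919978] slope 34.99523097837118 az 6.5391084425699 0.0024682976918654577
axis [0.81387036 0.09329159 0.57350825] ((436.0094299316406, -243.2072296142578), (48.740333557128906, 138.19589233398438), 84.20446014404297) centre plane [ 0.49524635 -0.1882723   0.09383819]
tray 281 0.03366121212458362
tray 281 ((516.4584350585938, 196.1262664794922), (170.28228759765625, 73.7093734741211), 12.922226905822754)
rest 317 ((507.75164794921875, -186.92147827148438), (160.78335571289062, 89.98575592041016), 0.6315943002700806)
```

View pics/m1.png

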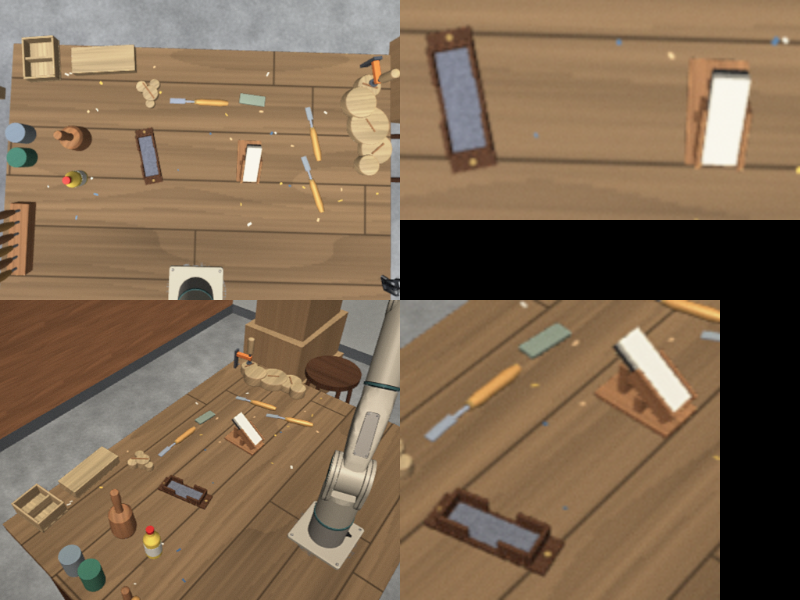

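```bash
cat >> h.py <<'E'
def wpts(c,s,mask):
    """world points of masked wrist pixels (equidistant fisheye, depth along axis)"""
    v,u=np.nonzero(mask&(c["depth"]>0)); d=c["depth"][v,u]
    x=(u-c["cx"])/c["fx"]; y=(v-c["cy"])/c["fy"]; th=np.hypot(x,y)+1e-12; k=np.tan(th)/th
    P=np.c_[x*k*d,-y*k*d,-d,np.ones(len(d))]@c["T_tool_cam"].T
    return R.from_rotvec(s["tcp_rot"]).apply(P[:,:3])+s["eef_pos"], np.c_[v,u]
def rot(yaw,tilt=0):
    """tool y across (world y turned by yaw), approach down, tilted outwards by tilt along yaw"""
    z=np.array([np.sin(tilt),0,-np.cos(tilt)]);y=np.array([0,1.,0]);x=np.cross(y,z)
    return (R.from_euler("z",yaw)*R.from_matrix(np.c_[x,y,z])).as_rotvec()
def look(*names):
    s=sense();c=camera("wrist");o={}
    for n in names:
        r=trace(n,c)
        if r:o[n]=r[0]["region"]; print(n,r[0]["confidence"],np.round(r[0]["bbox"]))
    return s,c,o
E
python3 - <<'E'
from h import *
import pickle
r0=rot(0);print(inverse_kinematics([.5,-.19,.35],r0),inverse_kinematics([.5,-.19,.35],rot(np.pi)),inverse_kinematics([.52,.2,.3],r0))
for p in([.5,-.19,.2],[.55,-.19,.12]):
    for fl in(1,-1):
        print(inverse_kinematics(p,(R.from_rotvec(rot(0,np.radians(35)))*R.from_euler("z",np.pi*(fl<0))).as_rotvec()))
move_to([.5,-.19,.36],r0)
d=[]
s,c,o=look("stone","rest");d.append((s,c,o));save("w1",c["image"])
print({k:v for k,v in c.items() if k not in("image","depth")})
movel([.44,-.19,.36]);d.append(look("stone","rest"))
move_to([.5,.19,.33],r0)
d.append(look("tray"));save("w2",d[-1][1]["image"])
movel([.5,.16,.28]);d.append(look("tray"))
pickle.dump(d,open("d.pkl","wb"));print(sense()["time_s"])
save("m2",np.vstack([d[0][1]["image"],d[2][1]["image"]])[::1] if 0 else cv2.resize(np.hstack([d[0][1]["image"],d[2][1]["image"]]),(800,300)))
E
```

```text
[ 0.84636621  0.44672475 -0.79659167  1.68073358  0.34360393  1.16018782
  1.53030856] [ 0.34713542  0.35770897 -0.05134887  1.69437769  0.02026992  1.09002259
 -1.28113979] [ 0.28285183  0.69619475 -1.20785078  1.69473695  0.6853934   1.24423322
  0.48594498]
[ 1.07991248  0.58609777 -0.8684624   2.36389338  2.4116276   0.29053718
 -0.37051531]
[ 1.07949638  0.5858565  -0.86776994  2.36390247  2.41290165  0.29023893
  2.76976103]
[ 0.89061506  0.77868538 -0.70373977  2.30719089  2.65551054  0.43873524
 -0.57866181]
[ 0.88301076  0.77471698 -0.69136009  2.30738208  2.6741197   0.43483467
  2.54212613]
stone 0.61 [256. 166.  41. 105.]
rest 0.59 [257. 156.  59.  99.]
{'fx': 297.3186396354542, 'fy': 297.3186396354542, 'cx': 255.67346974410415, 'cy': 190.65497842164677, 'T_tool_cam': array([[ 1.84634316e-04,  9.61661438e-01,  2.74239393e-01,
         6.85897823e-02],
       [ 9.99997090e-01,  4.82106482e-04, -2.36383615e-03,
         3.46498158e-04],
       [-2.40542266e-03,  2.74239032e-01, -9.61658550e-01,
        -1.24777991e-01],
       [ 0.00000000e+00,  0.00000000e+00,  0.00000000e+00,
         1.00000000e+00]]), 'shot': 3}
stone 0.74 [256. 204.  37. 107.]
rest 0.71 [257. 191.  55.  94.]
tray 0.81 [261. 164.  72. 140.]
tray 0.7 [280. 172.  80. 155.]
6.2417
```

View pics/m2.png

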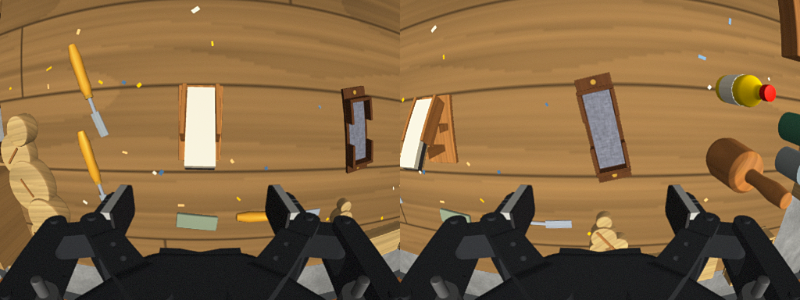

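```bash
cat > m.py <<'E'
from h import *
def stone_fit(P,img):
    w=img.min(1)>125; P=P[w]
    k=P[:,2]>.03
    for _ in range(8):
        A=np.c_[P[:,:2],np.ones(len(P))];co=np.linalg.lstsq(A[k],P[k,2],rcond=None)[0]
        e=P[:,2]-A@co;k=abs(e)<max(.002,2.5*np.median(abs(e[k])))
    n=np.array([-co[0],-co[1],1]);n/=np.linalg.norm(n)
    ax=np.array([0,0,1.])-n*n[2];ax/=np.linalg.norm(ax);ay=np.cross(n,ax);Q=P[k]
    (cx,cy),(w,h),a=cv2.minAreaRect((Q@np.c_[ax,ay]*1000).astype(np.float32))
    c=(ax*cx+ay*cy)/1000+n*(Q@n).mean()
    if w<h:a-=90
    d=ax*np.cos(np.radians(a))+ay*np.sin(np.radians(a))
    d=-d if d[0]<0 else d
    print("stone face centre",c.round(4),"n",n.round(3),"dir",d.round(3),"slope",np.degrees(np.arccos(n[2])).round(1),"size",w,h,len(Q),e[k].std().round(4))
E
python3 - <<'E'
from m import *
import pickle
d=pickle.load(open("d.pkl","rb"))
for s,c,o in d[:2]:
    P,ij=wpts(c,s,o["stone"]);stone_fit(P,c["image"][ij[:,0],ij[:,1]])
    P,ij=wpts(c,s,o["rest"]);
    Q=P[abs(P[:,2]-.012)<.005];print("rest base",len(Q),cv2.minAreaRect((Q[:,:2]*1000).astype(np.float32)), Q[:,2].mean())
for s,c,o in d[2:]:
    P,ij=wpts(c,s,o["tray"])
    Q=P[(P[:,2]>.03)&(P[:,2]<.045)];print("walls",len(Q),np.median(Q[:,2]),cv2.minAreaRect((Q[:,:2]*1000).astype(np.float32)))
    Q=P[abs(P[:,2]-.01)<.008];print("all low",len(Q),np.median(Q[:,2]),cv2.minAreaRect((Q[:,:2]*1000).astype(np.float32)))
    im=c["image"].astype(int)[ij[:,0],ij[:,1]]; F=P[(im[:,2]>im[:,0])&(im[:,2]>90)];print("pocket",len(F),np.median(F[:,2]),cv2.minAreaRect((F[:,:2]*1000).astype(np.float32)))
    print([(r["pixel"],r["confidence"]) for r in []])
    D=wpts(c,s,np.ones_like(o["tray"]))[0];b=D[(abs(D[:,0]-.5)<.1)&(abs(D[:,1]-.05)<.05)];print("bench z",np.median(b[:,2]))
E
```

```text
stone face centre [ 0.497  -0.1893  0.0929] n [-0.574  0.01   0.819] dir [ 0.819 -0.02   0.574] slope 35.0 size 50.25906753540039 150.13087463378906 3694 0.0008
rest base 773 ((510.7255859375, -189.73492431640625), (90.27326202392578, 159.4828643798828), 88.48778533935547) 0.010995037860894312
stone face centre [ 0.4968 -0.1897  0.0928] n [-0.573  0.009  0.819] dir [ 0.819 -0.019  0.573] slope 35.0 size 49.421966552734375 149.8462371826172 3519 0.0008
rest base 697 ((511.94061279296875, -189.89768981933594), (90.164794921875, 159.66770935058594), 89.28585815429688) 0.010958606874295599
walls 1309 0.034993346592195385 ((519.953857421875, 197.73095703125), (169.6624298095703, 69.81685638427734), 13.023128509521484)
all low 4817 0.00949449719848583 ((519.927001953125, 197.8699951171875), (215.3770751953125, 69.55170440673828), 12.978684425354004)
pocket 3211 0.009609082732003726 ((519.7263793945312, 197.5914306640625), (151.55477905273438, 51.398216247558594), 12.78463363647461)
[]
bench z -0.0011167587831852899
walls 1582 0.0351441046647986 ((520.0521240234375, 197.49893188476562), (169.5229034423828, 69.22196960449219), 12.941702842712402)
all low 5876 0.009583035045080568 ((519.8530883789062, 198.01754760742188), (215.9375762939453, 69.76485443115234), 13.13477897644043)
pocket 3970 0.009677456176035548 ((519.9396362304688, 197.8206329345703), (152.1692657470703, 51.87403869628906), 12.905081748962402)
[]
bench z -0.0006074565289486411
```

```bash
cat >> h.py <<'E'
yaw0=-.024; T35=np.radians(35)
n0=np.array([-np.sin(T35)*np.cos(yaw0),-np.sin(T35)*np.sin(yaw0),np.cos(T35)])
d0=np.array([np.cos(T35)*np.cos(yaw0),np.cos(T35)*np.sin(yaw0),np.sin(T35)])
F0=np.array([.497,-.1895,.0935])            # white face centre
G0=F0+.052*d0-.006*n0                        # TCP at first grasp
r35=rot(yaw0,T35)
tray=np.array([.520,.1978]);tyaw=np.radians(13.)
def st(): 
    s=sense();print(round(s["time_s"],2),s["qpos"].round(2),s["eef_pos"].round(4),s["ft_force"].round(1),"open",round(s["opening"],4),round(s["grasp_force"],1));return s
E
python3 - <<'E'
from h import *
print(G0)
move_to([.5,-.19,.36],rot(yaw0));st()
for t in(10,20,30,35):
    print(t,inverse_kinematics(G0+n0*.12,rot(yaw0,np.radians(t))),inverse_kinematics(G0+n0*.2,rot(yaw0,np.radians(t))))
print(inverse_kinematics(G0,r35))
for z in (.12,.16,.2,.25):
  for name,kw in(("line",{}),):
    try: movel(G0+n0*z,r35,feed=.12);print("line ok",z);break
    except Unreachable as e: print(z,e)
  else: continue
  break
st()
E
```

```text
[ 0.54302411 -0.19060479  0.11841106]
7.59 [ 0.93  0.48 -0.95  1.66  0.41  1.22  1.43] [ 0.5004 -0.1883  0.3601] [-0.8  0.6 -0.1] open 0.0855 0.0
10 [ 0.93907214  0.52257277 -0.82699198  2.06259943  0.61937335  0.617326
  1.26837323] [ 1.14233024  0.38394488 -0.99062801  2.07343848  0.44144683  0.72021903
  1.4459266 ]
20 [ 0.93473967  0.45309125 -0.71994233  2.20414771  0.68682138  0.30829943
  1.23459029] [ 1.26564934  0.33097465 -1.03192804  2.20465516  0.4366368   0.45471934
  1.4896035 ]
30 [ 1.19724299  0.55999566 -1.04839017  2.33777559  1.69583394  0.31857907
  0.28245649] None
35 [ 1.22077718  0.57926009 -1.04682102  2.40507584  2.17951695  0.33918924
 -0.16555538] None
[ 1.08162903  0.93580453 -1.05567976  2.32379348  2.25602595  0.65733933
 -0.13322692]
0.12 the arm cannot follow that straight line within its joint ranges
0.16 the arm cannot follow that straight line within its joint ranges
0.2 the arm cannot follow that straight line within its joint ranges
0.25 the arm cannot follow that straight line within its joint ranges
7.59 [ 0.93  0.48 -0.95  1.66  0.41  1.22  1.43] [ 0.5004 -0.1883  0.3601] [-0.8  0.6 -0.1] open 0.0855 0.0
```

```bash
python3 - <<'E'
from h import *
set_gripper(.078)
for t in(12,20,25,30,35):
    q=inverse_kinematics(G0+n0*.12,rot(yaw0,np.radians(t)))
    if q is None: print("none",t);continue
    move_j(q);st()
for z in(0,.01,.03,.06): print(z,inverse_kinematics(G0+n0*z,r35))
E
```

```text
8.52 [ 0.94  0.51 -0.82  2.09  0.63  0.56  1.26] [ 0.4758 -0.189   0.2177] [0.2 0.4 0.4] open 0.0779 0.0
8.86 [ 0.96  0.46 -0.75  2.2   0.73  0.32  1.19] [ 0.4757 -0.1896  0.2181] [0.3 0.9 0.4] open 0.0779 0.0
9.37 [ 1.07  0.49 -0.89  2.27  1.18  0.27  0.77] [ 0.476  -0.1896  0.2176] [-0.8 -0.   0.7] open 0.0781 0.0
9.96 [ 1.15  0.52 -0.96  2.34  1.74  0.26  0.24] [ 0.4752 -0.1894  0.2172] [-0.9  0.  -0.1] open 0.0776 0.0
10.4 [ 1.25  0.6  -1.1   2.4   2.1   0.37 -0.09] [ 0.4746 -0.1893  0.2167] [-0.7 -0.1 -0.3] open 0.0783 0.0
0 [ 1.08846451  0.94439822 -1.0704646   2.32363537  2.24339106  0.66836626
 -0.11709004]
0.01 [ 1.09805793  0.91890516 -1.07333812  2.3337322   2.23472112  0.65116096
 -0.12082886]
0.03 [ 1.11905231  0.86662848 -1.07940521  2.35222005  2.21625663  0.61334064
 -0.12576831]
0.06 [ 1.15561685  0.78468204 -1.08884157  2.37546362  2.18533456  0.54729108
 -0.12592486]
```

```bash
python3 - <<'E'
from m import *
s,c,o=look("stone");P,ij=wpts(c,s,o["stone"]);stone_fit(P,c["image"][ij[:,0],ij[:,1]])
movel(G0+n0*.03,r35,feed=.12);st()
movel(G0,r35,feed=.06);st()
set_gripper(.045,90);st()
save("g1",camera("wrist")["image"])
E
```

```text
stone 0.61 [256. 129.  65. 180.]
stone face centre [ 0.4966 -0.1896  0.0926] n [-0.573  0.01   0.819] dir [ 0.819 -0.019  0.573] slope 35.0 size 50.44784927368164 149.75640869140625 10862 0.0008
11.4 [ 1.11  0.86 -1.06  2.35  2.23  0.6  -0.14] [ 0.5257 -0.1901  0.1434] [-0.3 -0.6 -0.1] open 0.0779 0.0
12.05 [ 1.08  0.93 -1.04  2.32  2.27  0.65 -0.15] [ 0.543  -0.1902  0.1181] [0.8 0.5 0.1] open 0.078 0.0
12.44 [ 1.08  0.93 -1.04  2.32  2.27  0.65 -0.15] [ 0.5427 -0.1908  0.119 ] [-2.9 -0.4  5.4] open 0.0482 93.5
```

View pics/g1.png

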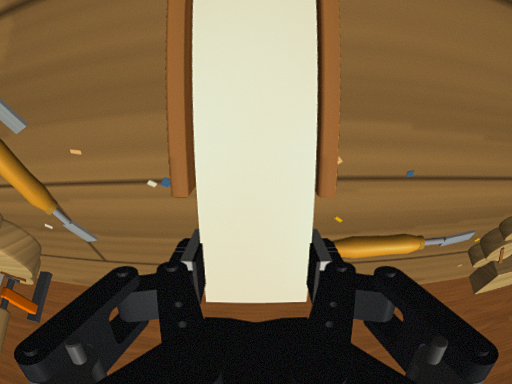

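```bash
python3 - <<'E'
from m import *
movel(G0+n0*.03,r35,feed=.06);st()
movel(G0+n0*.12,r35,feed=.12);st()
for t in(30,25,20,12,0):
    q=inverse_kinematics(G0+n0*.12,rot(yaw0,np.radians(t)))
    if q is None: print("none",t);continue
    move_j(q);st()
s,c,o=look("stone");P,ij=wpts(c,s,o["stone"]);stone_fit(P,c["image"][ij[:,0],ij[:,1]])
d=np.array([np.cos(tyaw),np.sin(tyaw)]);L=np.r_[np.array([.515,.004])+.052*d,.10]
print(inverse_kinematics(L,rot(tyaw)),inverse_kinematics(np.r_[L[:2],.02],rot(tyaw)))
save("g2",c["image"])
E
```

```text
13.14 [ 1.11  0.86 -1.06  2.35  2.23  0.6  -0.14] [ 0.5255 -0.1905  0.143 ] [ 0.8 -0.3 -4. ] open 0.0483 93.2
14.04 [ 1.25  0.61 -1.1   2.4   2.1   0.38 -0.09] [ 0.4743 -0.189   0.2165] [-0.  -1.2 -3.9] open 0.0482 93.2
14.52 [ 1.2   0.56 -1.05  2.34  1.7   0.32  0.28] [ 0.4743 -0.1887  0.2162] [-0.5  0.3 -5.5] open 0.0484 93.3
15.04 [ 1.11  0.52 -0.95  2.27  1.23  0.31  0.72] [ 0.4735 -0.1889  0.216 ] [-0.3  0.4 -4.8] open 0.0483 93.2
15.36 [ 1.13  0.56 -1.04  2.2   1.02  0.47  0.9 ] [ 0.4744 -0.1891  0.2164] [ 0.  -0.  -4.5] open 0.0482 93.3
15.69 [ 1.1   0.62 -1.09  2.09  0.87  0.69  1.03] [ 0.4745 -0.1892  0.2162] [-1.1  0.2 -4.9] open 0.0483 93.4
16.07 [ 1.    0.69 -1.08  1.92  0.74  0.99  1.12] [ 0.474  -0.189   0.2159] [ 0.4  1.  -4.9] open 0.0481 93.5
stone 0.57 [256. 154. 123. 305.]
stone face centre [ 0.4277 -0.1875  0.2207] n [-0.007 -0.003  1.   ] dir [ 1.    -0.018  0.007] slope 0.4 size 50.37162399291992 139.6744384765625 35169 0.0006
[ 0.47646508  0.90423115 -0.93565409  1.86326209  0.94462687  0.89597385
  0.86368294] [ 0.41296663  1.00278747 -0.81415175  1.88737329  1.0755785   0.77072497
  0.76726171]
```

View pics/g2.png

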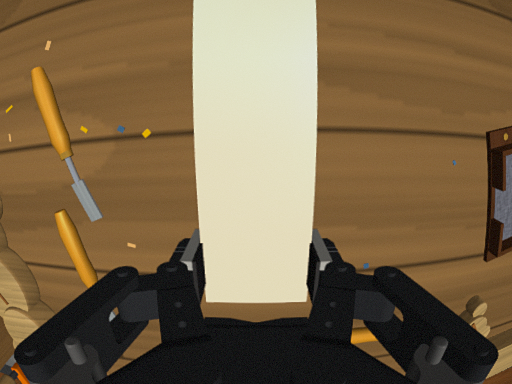

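```bash
cat >> h.py <<'E'
def lower(xy,r,z0,zmin,step=.0015,dF=4.,feed=.03):
    """step down until the upward force has grown by dF or zmin is reached"""
    dwell(.2);f0=np.mean([sense()["ft_force"][2] for _ in range(3)]);z=z0
    while z>zmin:
        z=max(z-step,zmin);movel(np.r_[xy,z],r,feed=feed);f=sense()["ft_force"][2]-f0
        if f>dF:break
    print("lower: z cmd",round(z,4),"dF",round(f,1));return z
E
python3 - <<'E'
from m import *
d=np.array([np.cos(tyaw),np.sin(tyaw)]);xy=np.array([.515,.004])+.052*d;r=rot(tyaw)
move_to(np.r_[xy,.12],r);st()
movel(np.r_[xy,.028],r,feed=.12);s=st()
lower(xy,r,.028,.0165,dF=3);st()
set_gripper(.062);st()
movel(np.r_[xy,.06],r,feed=.12)
movel([.49,.0,.2],r,feed=.25)
st();s,c,o=look("stone","tray");P,ij=wpts(c,s,o["stone"]);stone_fit(P,c["image"][ij[:,0],ij[:,1]])
save("g3",c["image"])
E
```

```text
17.14 [ 0.49  0.88 -0.96  1.85  0.91  0.93  0.89] [0.5655 0.0134 0.1201] [ 0.4 -0.9 -4.1] open 0.0483 93.3
18.06 [ 0.43  1.   -0.85  1.89  1.08  0.8   0.77] [0.5662 0.0159 0.0286] [ 0.   0.8 -4.2] open 0.048 93.3
lower: z cmd 0.0175 dF 14.6
20.01 [ 0.42  1.01 -0.83  1.89  1.09  0.79  0.75] [0.5659 0.0158 0.0191] [-2.7 -0.5 10. ] open 0.0481 95.2
20.3 [ 0.42  1.02 -0.83  1.89  1.1   0.78  0.75] [0.5658 0.0157 0.0175] [-0.5  0.3  0.1] open 0.0619 0.0
21.59 [ 0.64  0.7  -1.09  1.99  0.78  0.95  0.94] [ 0.49   -0.0005  0.1991] [ 0.4 -0.3 -0.5] open 0.062 0.0
stone 0.59 [257. 194.  50. 136.]
tray 0.89 [410. 212.  74. 134.]
stone face centre [ 0.5459  0.0107 -0.0011] n [-0.022 -0.065  0.998] dir [ 0.938 -0.346 -0.002] slope 3.9 size 96.67965698242188 3.1407101154327393 3 0.0
  return _methods._mean(a, axis=axis, dtype=dtype,
  ret = ret.dtype.type(ret / rcount)
```

View pics/g3.png

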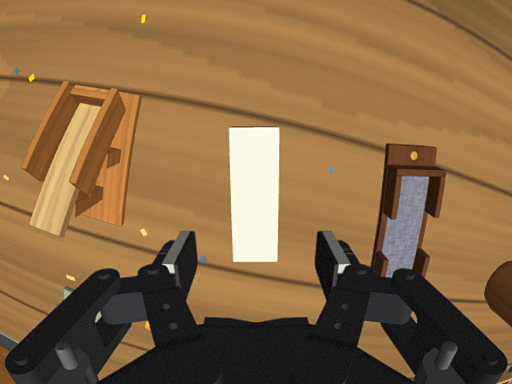

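```bash
cat > f.py <<'E'
from h import *
def rect(P):
    (x,y),(w,h),a=cv2.minAreaRect((P[:,:2]*1000).astype(np.float32))
    if w<h:a-=90
    a=(a+90)%180-90
    return np.array([x,y])/1000,np.radians(a),max(w,h),min(w,h)
def stone_flat():
    s,c,o=look("stone");P,ij=wpts(c,s,o["stone"]);im=c["image"][ij[:,0],ij[:,1]]
    P=P[im.min(1)>125];z=np.median(P[:,2]);r=rect(P[abs(P[:,2]-z)<.004]);print("stone",r,z,np.degrees(r[1]));return r,z
E
python3 - <<'E'
from f import *
r=rot(tyaw);st()
d=np.array([np.cos(tyaw),np.sin(tyaw)])
move_to(np.r_[tray-.045*d,.20],r);st()
s,c,o=look("tray");P,ij=wpts(c,s,o["tray"])
Q=P[(P[:,2]>.03)&(P[:,2]<.045)];print("walls",rect(Q),np.median(Q[:,2]))
Q=P[abs(P[:,2]-.01)<.005];print("base",rect(Q))
im=c["image"].astype(int)[ij[:,0],ij[:,1]];F=P[(im[:,2]>im[:,0])&(im[:,2]>90)];print("pocket",rect(F),np.median(F[:,2]))
a=np.array([.515,.004])
move_to(np.r_[a-.045*d,.20],r);st()
stone_flat()
E
```

```text
21.74 [ 0.64  0.7  -1.09  1.99  0.78  0.95  0.94] [4.899e-01 1.000e-04 1.987e-01] [-0.5  0.2 -0.2] open 0.0621 0.0
22.52 [ 0.23  0.71 -1.05  1.93  0.76  0.96  0.6 ] [0.4762 0.1868 0.1993] [-0.3 -0.1  0.1] open 0.0621 0.0
tray 0.64 [257. 202.  70. 176.]
walls (array([0.51995764, 0.19749692]), np.float64(0.22706625777001108), 168.8556365966797, 69.5201644897461) 0.035054734517136615
base (array([0.51954205, 0.19722005]), np.float64(0.22541205190366514), 214.29360961914062, 69.54425811767578)
pocket (array([0.52144098, 0.19765933]), np.float64(0.2303682945608435), 149.45294189453125, 51.63240051269531) 0.009626781300214882
23.42 [ 0.67  0.68 -1.1   2.04  0.77  0.92  0.93] [ 0.4716 -0.0054  0.2004] [-0.1  1.   0.7] open 0.0619 0.0
stone 0.83 [255. 210.  49. 132.]
stone (array([0.5158363 , 0.00455856]), np.float64(0.2376274558363974), 150.45989990234375, 50.425846099853516) 0.024253143677776562 13.615050315856934
```

```bash
python3 - <<'E'
from f import *
xy=np.array([.5158,.0046]);r=rot(np.radians(13.4))
set_gripper(.075)
movel(np.r_[xy,.07],r,feed=.2);movel(np.r_[xy,.0195],r,feed=.07);st()
set_gripper(.045,90);st()
movel(np.r_[xy,.03],r,feed=.04);movel(np.r_[xy,.10],r,feed=.12)
T=np.array([.5199,.1975]);r=rot(np.radians(13.))
move_to(np.r_[T,.10],r);dwell(.3);s=st()
(c,a,_,_),z=stone_flat()
save("g4",camera("side")["image"][130:330,150:400])
save("g5",camera("wrist")["image"])
print("offset stone-TCP",c-s["eef_pos"][:2],"dz",z-s["eef_pos"][2])
E
```

```text
25.52 [ 0.44  0.97 -0.81  2.03  1.16  0.71  0.66] [0.516  0.0048 0.0197] [-0.1 -0.4  0. ] open 0.0752 0.0
25.88 [ 0.44  0.97 -0.81  2.03  1.16  0.71  0.66] [0.5161 0.0045 0.0204] [-1.6 -0.9  5.7] open 0.0484 94.2
28.11 [ 0.14  0.89 -0.92  1.89  0.94  0.87  0.52] [0.5202 0.1962 0.0998] [ 0.   0.2 -3.7] open 0.0482 93.3
stone 0.64 [257. 209. 125. 229.]
stone (array([0.50147116, 0.19242302]), np.float64(0.22512592853404978), 113.72261047363281, 50.40401077270508) 0.10362155434228162 12.898765563964844
offset stone-TCP [-0.01872013 -0.00381991] dz 0.003806868797006299
```

View pics/g5.png

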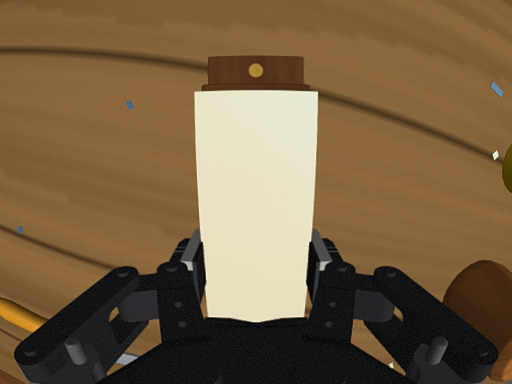

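```bash
python3 - <<'E'
from f import *
T=np.array([.5199,.1975]);r=rot(np.radians(13.))
e=np.mean([(dwell(.03),sense()["eef_pos"])[1] for _ in range(12)],0);print(e)
movel(np.r_[T,.062],r,feed=.1);dwell(.2)
e=np.mean([(dwell(.03),sense()["eef_pos"])[1] for _ in range(10)],0);print(e)
z=lower(T,r,.062,.046,step=.002,dF=5,feed=.03);st()
if z<.0465: z=lower(T,r,.046,.0275,step=.0015,dF=6,feed=.03);st()
E
```

```text
[0.51993419 0.1974442  0.10003377]
[0.52011042 0.19756105 0.06235285]
lower: z cmd 0.046 dF 1.0
31.98 [ 0.1   0.96 -0.85  1.91  1.04  0.79  0.45] [0.5198 0.1974 0.0459] [-0.1 -0.  -3.4] open 0.0479 93.3
lower: z cmd 0.0295 dF 10.3
34.92 [ 0.09  0.98 -0.82  1.91  1.07  0.77  0.42] [0.52   0.1976 0.0304] [-2.6 -1.8  6. ] open 0.0483 94.5
```

```bash
python3 - <<'E'
from f import *
T=np.array([.5199,.1975]);r=rot(np.radians(13.))
set_gripper(.062);s=st()
movel(np.r_[T,.09],r,feed=.08)
d=np.array([np.cos(tyaw),np.sin(tyaw)])
movel(np.r_[T-.045*d,.20],r,feed=.2)
(c,a,_,_),z=stone_flat();s,w,o=look("tray");P,ij=wpts(w,s,o["tray"])
Q=P[(P[:,2]>.03)&(P[:,2]<.045)];print("walls",rect(Q),np.median(Q[:,2]))
move_to([.42,-.1,.3],rot(0));st()
t=camera("side")["image"]
save("end",np.hstack([cv2.resize(w["image"],(400,300)),cv2.resize(t,(400,300))]))
E
```

```text
35.22 [ 0.09  0.98 -0.82  1.91  1.07  0.77  0.42] [0.5202 0.1977 0.0296] [-0.  -0.5 -0.4] open 0.062 0.0Traceback (most recent call last):
  File "<stdin>", line 7, in <module>
  File "f.py", line 8, in stone_flat
    s,c,o=look("stone");P,ij=wpts(c,s,o["stone"]);im=c["image"][ij[:,0],ij[:,1]]
                                      ~^^^^^^^^^
KeyError: 'stone'
```

```bash
python3 - <<'E'
from f import *
s=st();w=camera("wrist")
P,ij=wpts(w,s,np.ones((384,512),bool));im=w["image"][ij[:,0],ij[:,1]]
near=(np.hypot(*(P[:,:2]-tray).T)<.11)
k=near&(im.min(1)>150)&(P[:,2]<.05);print("white",rect(P[k]),np.percentile(P[k,2],[5,50,95]))
k=near&(im.max(1)<110)&(P[:,2]>.028)&(P[:,2]<.06);print("walls",rect(P[k]),np.percentile(P[k,2],[50,90]))
move_to([.42,-.1,.3],rot(0));st()
t=camera("side")["image"]
save("end",np.hstack([cv2.resize(w["image"],(400,300)),cv2.resize(t,(400,300))]))
E
```

```text
36.97 [ 0.23  0.71 -1.06  1.93  0.77  0.97  0.6 ] [0.476  0.1868 0.1987] [-0.9  0.   0.8] open 0.0625 0.0
white (array([0.52036664, 0.19786594]), np.float64(0.2216409492210857), 153.14952087402344, 52.2358512878418) [0.03304528 0.03424738 0.03533742]
walls (array([0.52011395, 0.19727119]), np.float64(0.22308671279786246), 169.12062072753906, 67.91213989257812) [0.03496771 0.03599904]
38.2 [ 1.03  0.47 -1.23  2.    0.52  1.04  1.13] [ 0.4204 -0.0991  0.2999] [-0.1  0.6  0. ] open 0.0624 0.0
```

View pics/end.png

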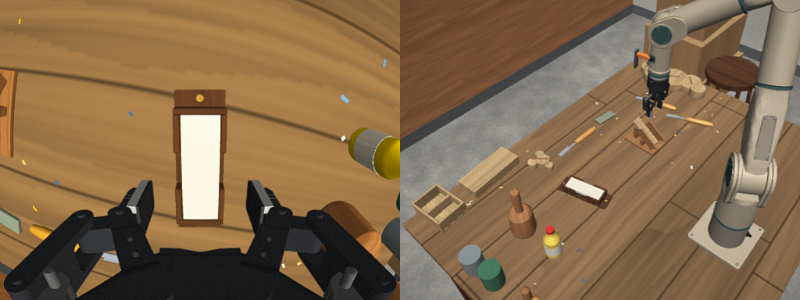

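The picture shows the stone in the tray, white side up (wrist view, around (200,168)). Its face is about 1 mm below the walls, so it is fully home. The other tools look undisturbed.

```bash
python3 -c "
from rig import *
print(job_done())"
```

```text
the job is handed in; nothing more can be done
None
```

The stone was lifted out by its free end, set down flat on the bench and released, then lowered fully into the tray white side up and released; the job was handed in after about 38 s of robot time.

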